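# Load the filter seats on the optics breadboard

## Task

Get the optics breadboard ready for the filter run: first move the alignment tube out of the red seat and park it in the white-rimmed seat, then load the red, the green and the blue filter tube, in that order, each into the seat whose rim has its own colour. Stand every tube upright on the floor of its seat and let go of it before going on to the next, setting it down gently, not dropping it. Leave the gold mirror and the capped tube where they are.

Things in the scene. Friction and masses are not known exactly. Their poses are not given: they have to be found in the camera images.
- tube_align: Upright black round lens tube, 36 mm diameter, 50 mm tall, about 90 g, standing on a flat foot; alignment tube: white face with a black cross on top and a white band near the top; at the start it stands in the red-rimmed seat. Origin at the centre of its foot, z up along the tube. Smooth straight sides, to be gripped across the diameter.
- filter_red: Upright black round lens tube, 36 mm diameter, 50 mm tall, about 90 g, standing on a flat foot; red filter: red glass on top and a red band near the top; at the start it stands on the breadboard. Origin at the centre of its foot, z up along the tube. Smooth straight sides, to be gripped across the diameter.
- filter_green: Upright black round lens tube, 36 mm diameter, 50 mm tall, about 90 g, standing on a flat foot; green filter: green glass on top and a green band near the top; at the start it stands on the breadboard. Origin at the centre of its foot, z up along the tube. Smooth straight sides, to be gripped across the diameter.
- filter_blue: Upright black round lens tube, 36 mm diameter, 50 mm tall, about 90 g, standing on a flat foot; blue filter: blue glass on top and a blue band near the top; at the start it stands on the breadboard. Origin at the centre of its foot, z up along the tube. Smooth straight sides, to be gripped across the diameter.
- seat_red: Fixed round filter seat on the breadboard, a shallow cup with a red rim: 62 mm outer diameter, 54 mm inner diameter, rim top 12 mm above the board, dark inner floor 4 mm above the board. Origin at the centre of its underside, on the board (board top is 12 mm above the table). A seated tube stands on the inner floor, its foot 4 mm above this origin, with up to 9 mm play all round. Occupied by the alignment tube at the start.
- seat_green: Fixed round filter seat on the breadboard, a shallow cup with a green rim: 62 mm outer diameter, 54 mm inner diameter, rim top 12 mm above the board, dark inner floor 4 mm above the board. Origin at the centre of its underside, on the board (board top is 12 mm above the table). A seated tube stands on the inner floor, its foot 4 mm above this origin, with up to 9 mm play all round. Empty at the start.
- seat_blue: Fixed round filter seat on the breadboard, a shallow cup with a blue rim: 62 mm outer diameter, 54 mm inner diameter, rim top 12 mm above the board, dark inner floor 4 mm above the board. Origin at the centre of its underside, on the board (board top is 12 mm above the table). A seated tube stands on the inner floor, its foot 4 mm above this origin, with up to 9 mm play all round. Empty at the start.
- seat_white: Fixed round filter seat on the breadboard, a shallow cup with a white rim: 62 mm outer diameter, 54 mm inner diameter, rim top 12 mm above the board, dark inner floor 4 mm above the board. Origin at the centre of its underside, on the board (board top is 12 mm above the table). A seated tube stands on the inner floor, its foot 4 mm above this origin, with up to 9 mm play all round. Parking place of the alignment tube; empty at the start.
- capped_tube: Upright black round lens tube, 36 mm diameter, 50 mm tall, about 90 g, standing on a flat foot; capped tube: plain black cap and a grey band, no coloured glass; it stays where it is. Origin at the centre of its foot, z up along the tube. Smooth straight sides, to be gripped across the diameter.
- mirror: Gold-coated mirror in a flat grey round cell, 44 mm diameter, 14 mm tall, lying face up on the breadboard; it stays where it is. Origin at the centre of its underside. Tubes, seats, mirror and a few flat small parts (under 15 mm tall) are scattered over the board with centres at least 85 mm apart.
There are look-alikes about, which are no part of the job. Leave any pink look-alike of the filter_blue alone. Leave any pink look-alike of the filter_red alone.

How it is judged:
By the outcome, as a careful person would: the job done as asked, in the order asked, and still so for the second after the job is handed in, with the robot touching nothing.
It also fails if it takes over 83 s, if anything falls off the work surface, if the arm or the gripper's body presses on something with over 40 N, if the wrist force passes 120 N, or if a joint passes its speed limit or range.

## Robot

A 6-joint arm with a two-finger parallel gripper is mounted at the origin on the work surface. World frame = base frame: x ahead of the robot, y to its left, z up, the work surface at z = 0. Lengths are in m, angles in rad, forces in N, time in s.
With the tool pointing down it reaches from about 0.325 to 0.9 m from the base axis. Payload 6.1 kg.
Tool frame: the origin (TCP) lies midway between the tips of the shut fingers; the grasp point (between the pads) lies 19 mm behind it; z points along the fingers, y is the line along which they close (so a half turn about z gives the same grasp; the last joint's range is limited). The gripper opens to 85 mm and grips with 20 to 120 N. Pads are 22 mm wide; open, the fingers measure 114 mm over their backs; the gripper's body (76 mm by 85 mm) begins 54 mm behind the grasp point. The pads swing forward as they close: fully open they stand 13 mm farther back than shut.
Start: joints at [1.088, 0.22, 1.526, -0, 1.395, -0.126], TCP at [0.218, 0.586, 0.231] pointing down, gripper open.
Joint ranges: [-2.98, 2.98], [-0.91, 2.08], [0.09, 2.57], [-1.24, 4.39], [0.2, 2.65], [-2.68, 2.68]. Speed limits (rad/s): [2.57, 2.57, 3.01, 3.14, 3.14, 3.14].

## Interface

Orientations are given as a 3x3 rotation matrix whose columns are the frame's x, y, z axes.
In Python, from plant import * gives the robot as it stands.
- The arm moves only by the tool servo_tool, never from a script. Its argument "targets" is a list of rows, each an object with "travel": the shift along the tool's x, y, z in m, a list of three; "spin": the turn about the tool's z in rad; "claw": the finger opening in m, from 0 to 0.0854. In form: [{"travel": [tx, ty, tz], "spin": spin, "claw": claw}, ...]. A call has 1 to 8 rows; each row shifts and turns the commanded pose from where the row before left it, along the tool's axes as they then stand; what a row does not reach is not made up. A row lasts 1/12 s, in which the tool goes at most 41.7 mm and 7.16 degrees, less where a joint would pass 70% of its speed; a pose out of reach is approached as far as the arm can. A call is refused whole if a number of a shift passes 0.0417 or a number of a turn 0.125, either way. A call with a gripper value outside its range is refused whole. The fingers move at their own pace and stop on an object; "grip_force" is the grip in N (left out, the last holds). Time passes only in rows, so rows that do not move let the fingers close. It gives the time, the measured TCP pose, the force and the opening at its end, in the units of the state.
- observe(): the state, without advancing time (a new reading comes with each control period).
- capture(name): name is "scene" or "top"; returns (picture, depth): 420x560x3 uint8, red, green, blue; 420x560 float32, m along the optical axis (not along the pixel's ray), 0 where there is no reading.
- get_calibration(name): a dict with "fovy" (degrees; the focal length in pixels is half the picture's height over the tangent of half this angle, whatever the lens; pixels are square), "cx", "cy" (the principal point, pixels), "eye" and "rotation" of the camera in the world. Camera axes: x right, y down, z forward; pixel columns grow to the right and rows downward; lengths in m; the calibration is good to about 2 mm. A picture is of the moment at which its call begins. get_calibration takes no time and is no camera call.
- close_job(): hands the job in, once; it reports no verdict.
Trained networks look in the newest picture that a camera, given by its name, has taken for a name from the list of things; names that differ only in an ending like _2 or _b are one class to them, and where a whole thing is asked for, a point or a joint stands for the part that bears it (a point fixed in the world has none). Each returns a list of dicts, best first, with "score" (0 to 1); they miss things now and then, are a little off and sometimes report something else, mostly with a low value. They report only what shows in the picture. A call takes as long as a camera call. They do not tell look-alikes from the thing itself.
- search_frame(camera, target): "bbox" ([left, top, right, bottom] in pixels, round what is visible of it).
The state is a dict: "t": time; "joints": joint angles; "joint_velocities": joint speeds; "tau": joint torques, N m; "position": TCP position; "eef_rot": TCP orientation; "contact_force": force on the tool from outside, world axes, zero at the start; "wrist_torque": the same for the moment, N m; "width": opening from 0.0 (shut) to 1.0 (fully open).
Only numpy, scipy, OpenCV 4.12 (cv2) and the standard library are available. Lean on these libraries where they do the work, as an engineer would, in place of code of your own. Each camera call takes 0.05 s, during which the arm holds its last target. There are 200 camera calls.

## Working session

There is one attempt and no reset: what is moved stays moved. The work goes in short steps, Python scripts to look and compute and a tool call to move; the robot and the scene stay as the last step left them, time stands still between calls to the robot, and variables do not carry over. Pictures are saved under pics/ and viewed, on a budget of 14 in all, crops included, one or two more only if the job needs it, and the job is handed in when it is done.

Besides the shell and the picture viewer there is one more tool, called in YAML: its name, and indented under it one key for each argument. servo_tool: Moves the arm, as the interface text tells. Its arguments: {"type":"object","properties":{"targets":{"type":"array"},"grip_force":{"type":"number"}},"required":["targets"]}

```bash
mkdir -p pics; ls
python3 - <<'E'
from plant import *
import cv2,numpy as np
for n in("top","scene"):
    p,d=capture(n); cv2.imwrite(f"pics/{n}0.png",p[:,:,::-1]); np.save(f"{n}_d.npy",d); c=get_calibration(n); print(n,c)
s=observe();print(s['t'],s['position'],s['eef_rot'],s['width'],s['contact_force'])
E
```

```text
pics
top {'fovy': 52.682589773498115, 'cx': 281.25881261636664, 'cy': 210.392096452448, 'eye': array([ 0.3589057 , -0.00960845,  1.06444805]), 'rotation': array([[ 0.00212516, -0.9803702 ,  0.19715413],
       [-0.99984215, -0.00556091, -0.01687473],
       [ 0.01763984, -0.19708715, -0.98022727]])}
scene {'fovy': 50.57439850996843, 'cx': 282.04184424308386, 'cy': 205.7998066063197, 'eye': array([ 0.83183965, -0.36177629,  0.81472943]), 'rotation': array([[ 7.39204835e-01,  5.88727943e-01, -3.27071278e-01],
       [ 6.73480637e-01, -6.46331959e-01,  3.58718317e-01],
       [-2.09123340e-04, -4.85442487e-01, -8.74268579e-01]])}
0.1 [0.2180405  0.58514884 0.23032051] [[-9.37036334e-01  3.49230946e-01 -8.09337030e-04]
 [ 3.49231821e-01  9.37035037e-01 -1.57306809e-03]
 [ 2.09013098e-04 -1.75666820e-03 -9.99998435e-01]] 1.0018611060753235 [-0.01030354 -0.37896679 -0.61427008]
```

View pics/top0.png

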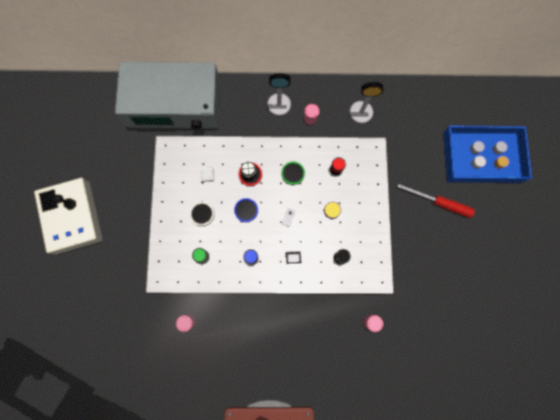

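View pics/scene0.png

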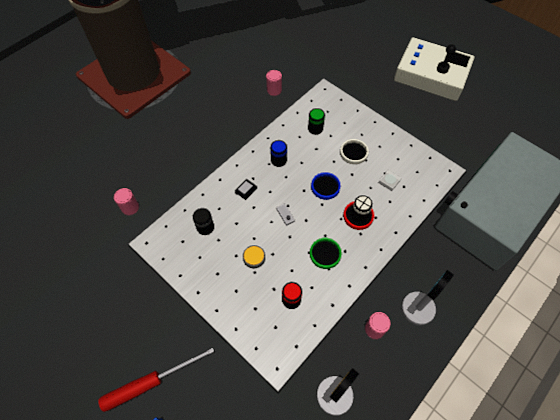

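The top view shows the alignment tube in the red seat (249,172), with the red (338,165), green (200,256) and blue (251,257) tubes standing on the board. The green (292,173), blue (246,210) and white (203,214) seats are empty, and the pink look-alikes are off the board. The scene view agrees with this.

```bash
cat > h.py <<'E'
from plant import *
import cv2,numpy as np
from scipy.optimize import least_squares
def cloud(n,p=None,d=None):
    if p is None: p,d=capture(n)
    c=get_calibration(n); f=p.shape[0]/2/np.tan(np.radians(c['fovy']/2))
    v,u=np.mgrid[:p.shape[0],:p.shape[1]]
    P=np.stack([(u-c['cx'])/f*d,(v-c['cy'])/f*d,d],-1)@np.array(c['rotation']).T+c['eye']
    P[d<=0]=np.nan
    return p,P
def px(n,X):
    c=get_calibration(n); f=210/np.tan(np.radians(c['fovy']/2)); q=(np.array(X)-c['eye'])@c['rotation']
    return q[:2]/q[2]*f+[c['cx'],c['cy']]
def circ(xy,r=None):
    # visible-part circle fit with known radius
    m=np.median(xy,0)
    s=least_squares(lambda q:np.hypot(*(xy-q[:2]).T)-r,m,loss='soft_l1',f_scale=.002)
    return s.x
tubes={"align":(249,168),"red":(339,163),"green":(200,255),"blue":(251,256),"capped":(342,256)}
seats={"s_red":(250,174),"s_green":(292,173),"s_blue":(246,210),"s_white":(203,214)}
E
python3 - <<'E'
from h import *
ref={}
for n in("top","scene"):
    p=cv2.imread(f"pics/{n}0.png")[:,:,::-1]; p,P=cloud(n,p,np.load(f"{n}_d.npy"))
    v,u=np.mgrid[:420,:560]
    print(n,"board z",np.nanmedian(P[150:280,170:380,2]) if n=="top" else np.nanmedian(P[150:300,230:330,2]))
    for k,(cx,cy) in {**tubes,**seats}.items():
        if n=="top": 
            w=P[cy-2:cy+3,cx-2:cx+3].reshape(-1,3); ref[k]=np.nanmedian(w,0)
        r=np.hypot(P[...,0]-ref[k][0],P[...,1]-ref[k][1])
        if k in tubes:
            m=(r<.035)&(P[...,2]>.057); q=P[m]; z=np.median(q[:,2])
            m2=(r<.035)&(P[...,2]>z-.006);q=P[m2]
            (c,rad)=cv2.minEnclosingCircle(q[:,:2].astype(np.float32))
            print(k,m2.sum(),q.mean(0).round(4),np.round(c,4),round(rad,4))
        else:
            hsv=cv2.cvtColor(p,cv2.COLOR_RGB2HSV)
            m=(r<.045)&(P[...,2]>.018)&(P[...,2]<.032)
            q=P[m]; 
            print(k,m.sum(),q.mean(0).round(4),circ(q[:,:2],.029).round(4))
print(observe()['position'])
E
```

```text
top board z 0.012706781072294948
align 167 [0.6636 0.0547 0.0667] [0.664  0.0544] 0.0182
red 163 [ 0.6783 -0.1681  0.0629] [ 0.679  -0.1683] 0.0188
green 183 [0.4527 0.1657 0.0626] [0.4533 0.1658] 0.0181
blue 188 [0.4501 0.0455 0.0626] [0.4503 0.0455] 0.0183
capped 179 [ 0.4519 -0.1734  0.0625] [ 0.4523 -0.1739] 0.018
s_red 160 [0.6548 0.0495 0.023 ] [0.6657 0.0528]
s_green 228 [ 0.6679 -0.0563  0.0218] [ 0.6661 -0.0573]
s_blue 207 [0.5701 0.0613 0.0223] [0.5692 0.0612]
s_white 211 [0.5588 0.1706 0.0223] [0.5594 0.1709]
scene board z 0.013265648613938863
align 263 [0.6642 0.0546 0.0668] [0.6642 0.0561] 0.0194
red 335 [ 0.6788 -0.1679  0.0629] [ 0.6782 -0.1672] 0.0183
green 192 [0.4534 0.1664 0.0628] [0.4523 0.1674] 0.019
blue 211 [0.4511 0.0461 0.0629] [0.4502 0.0475] 0.0191
capped 266 [ 0.4527 -0.1731  0.0629] [ 0.4516 -0.1728] 0.0182
s_red 291 [0.6665 0.0447 0.0229] [0.6613 0.0569]
s_green 371 [ 0.6664 -0.0549  0.022 ] [ 0.6666 -0.0562]
s_blue 339 [0.5689 0.0629 0.022 ] [0.5697 0.062 ]
s_white 302 [0.5591 0.173  0.0219] [0.5594 0.172 ]
[0.2180405  0.58514884 0.23032051]
```

servo_tool:
  targets:
    - {"travel": [0,0,0],"spin": -0.119,"claw": 0.085}
    - {"travel": [0,0,0],"spin": -0.119,"claw": 0.085}
    - {"travel": [0,0,0],"spin": -0.119,"claw": 0.085}
    - {"travel": [-0.02,-0.025,0],"spin": 0,"claw": 0.085}
    - {"travel": [-0.02,-0.025,0],"spin": 0,"claw": 0.085}
    - {"travel": [-0.02,-0.025,0],"spin": 0,"claw": 0.085}
    - {"travel": [-0.02,-0.025,0],"spin": 0,"claw": 0.085}
    - {"travel": [-0.02,-0.025,0],"spin": 0,"claw": 0.085}
  grip_force: 40

```text
t: 0.77
position: [0.3187, 0.4592, 0.2307]
eef_rot: [[-1.0, -0.001, -0.001], [-0.001, 1.0, -0.001], [0.001, -0.001, -1.0]]
contact_force: [1.2, -0.5, 0.4]
width: 0.997
```

servo_tool:
  targets:
    - {"travel": [-0.026,-0.03,0],"spin": 0,"claw": 0.085}
    - {"travel": [-0.026,-0.03,0],"spin": 0,"claw": 0.085}
    - {"travel": [-0.026,-0.03,0],"spin": 0,"claw": 0.085}
    - {"travel": [-0.026,-0.03,0],"spin": 0,"claw": 0.085}
    - {"travel": [-0.026,-0.03,0],"spin": 0,"claw": 0.085}
    - {"travel": [-0.026,-0.03,0],"spin": 0,"claw": 0.085}
    - {"travel": [-0.026,-0.03,0],"spin": 0,"claw": 0.085}
    - {"travel": [-0.026,-0.03,0],"spin": 0,"claw": 0.085}

```text
t: 1.43
position: [0.5271, 0.2189, 0.2309]
eef_rot: [[-1.0, -0.0, -0.001], [-0.0, 1.0, -0.0], [0.001, -0.0, -1.0]]
contact_force: [1.4, -0.3, -0.6]
width: 0.993
```

servo_tool:
  targets:
    - {"travel": [-0.026,-0.03,0],"spin": 0,"claw": 0.085}
    - {"travel": [-0.026,-0.03,0],"spin": 0,"claw": 0.085}
    - {"travel": [-0.026,-0.03,0],"spin": 0,"claw": 0.085}
    - {"travel": [-0.026,-0.03,0],"spin": 0,"claw": 0.085}
    - {"travel": [-0.026,-0.03,0],"spin": 0,"claw": 0.085}
    - {"travel": [-0.008,-0.015,0.02],"spin": 0,"claw": 0.085}
    - {"travel": [0,0,0.04],"spin": 0,"claw": 0.085}
    - {"travel": [0,0,0.04],"spin": 0,"claw": 0.085}

```text
t: 2.1
position: [0.6665, 0.0537, 0.1317]
eef_rot: [[-1.0, 0.002, 0.004], [0.002, 1.0, -0.0], [-0.004, -0.0, -1.0]]
contact_force: [-0.1, 0.7, -0.9]
width: 0.997
```

servo_tool:
  targets:
    - {"travel": [0.001,0.001,0.03],"spin": 0,"claw": 0.085}
    - {"travel": [0,0,0.03],"spin": 0,"claw": 0.085}
    - {"travel": [0,0,0.02],"spin": 0,"claw": 0.085}
    - {"travel": [0,0,0.016],"spin": 0,"claw": 0.085}
    - {"travel": [0,0,0],"spin": 0,"claw": 0.085}

```text
t: 2.52
position: [0.6594, 0.0568, 0.0298]
eef_rot: [[-1.0, -0.0, -0.009], [-0.0, 1.0, 0.0], [0.009, 0.0, -1.0]]
contact_force: [-1.5, 0.9, -1.9]
width: 0.997
```

servo_tool:
  targets:
    - {"travel": [0,0,0],"spin": 0,"claw": 0.085}
    - {"travel": [0,0,0],"spin": 0,"claw": 0.085}
    - {"travel": [0,0,0],"spin": 0,"claw": 0.085}

```text
t: 2.77
position: [0.6648, 0.0567, 0.0373]
eef_rot: [[-1.0, -0.0, 0.003], [-0.0, 1.0, -0.0], [-0.003, -0.0, -1.0]]
contact_force: [0.3, -0.9, 0.1]
width: 0.995
```

servo_tool:
  targets:
    - {"travel": [0,0,0],"spin": 0,"claw": 0.06}
    - {"travel": [0,0,0],"spin": 0,"claw": 0.05}
    - {"travel": [0,0,0],"spin": 0,"claw": 0.04}
    - {"travel": [0,0,0],"spin": 0,"claw": 0.03}
    - {"travel": [0,0,0],"spin": 0,"claw": 0.025}
    - {"travel": [0,0,0],"spin": 0,"claw": 0.025}
    - {"travel": [0,0,0],"spin": 0,"claw": 0.025}
    - {"travel": [0,0,0],"spin": 0,"claw": 0.025}
  grip_force: 40

```text
t: 3.43
position: [0.6639, 0.0567, 0.036]
eef_rot: [[-1.0, -0.0, 0.001], [-0.0, 1.0, -0.0], [-0.001, -0.0, -1.0]]
contact_force: [-0.6, -0.7, 5.8]
width: 0.41
```

servo_tool:
  targets:
    - {"travel": [0,0,-0.005],"spin": 0,"claw": 0.025}
    - {"travel": [0,0,-0.012],"spin": 0,"claw": 0.025}
    - {"travel": [0,0,-0.02],"spin": 0,"claw": 0.025}
    - {"travel": [0,0,-0.02],"spin": 0,"claw": 0.025}
    - {"travel": [0,0,-0.015],"spin": 0,"claw": 0.025}
    - {"travel": [0,0,-0.008],"spin": 0,"claw": 0.025}
    - {"travel": [0.0,0.0,0],"spin": 0,"claw": 0.025}

```text
t: 4.02
position: [0.6651, 0.0567, 0.1184]
eef_rot: [[-1.0, -0.0, 0.005], [-0.0, 1.0, -0.0], [-0.005, -0.0, -1.0]]
contact_force: [1.3, -0.2, -0.8]
width: 0.406
```

servo_tool:
  targets:
    - {"travel": [0.008,0.009,0],"spin": 0,"claw": 0.025}
    - {"travel": [0.015,0.016,0],"spin": 0,"claw": 0.025}
    - {"travel": [0.02,0.022,0],"spin": 0,"claw": 0.025}
    - {"travel": [0.02,0.022,0],"spin": 0,"claw": 0.025}
    - {"travel": [0.019,0.021,0],"spin": 0,"claw": 0.025}
    - {"travel": [0.014,0.016,0],"spin": 0,"claw": 0.025}
    - {"travel": [0.008,0.009,0],"spin": 0,"claw": 0.025}
    - {"travel": [0,0,0],"spin": 0,"claw": 0.025}

```text
t: 4.68
position: [0.5563, 0.1737, 0.1137]
eef_rot: [[-1.0, -0.003, -0.004], [-0.003, 1.0, 0.0], [0.004, 0.0, -1.0]]
contact_force: [0.8, 0.2, -1.4]
width: 0.413
```

servo_tool:
  targets:
    - {"travel": [0,0,0],"spin": 0,"claw": 0.025}
    - {"travel": [0,0,0],"spin": 0,"claw": 0.025}

```text
t: 4.85
position: [0.5597, 0.1712, 0.115]
eef_rot: [[-1.0, -0.0, 0.0], [-0.0, 1.0, -0.0], [-0.0, -0.0, -1.0]]
contact_force: [0.3, -0.6, -0.7]
width: 0.409
```

servo_tool:
  targets:
    - {"travel": [0,0,0.01],"spin": 0,"claw": 0.025}
    - {"travel": [0,0,0.015],"spin": 0,"claw": 0.025}
    - {"travel": [0,0,0.018],"spin": 0,"claw": 0.025}
    - {"travel": [0,0,0.014],"spin": 0,"claw": 0.025}
    - {"travel": [0,0,0.009],"spin": 0,"claw": 0.025}
    - {"travel": [0,0,0.005],"spin": 0,"claw": 0.025}
    - {"travel": [0,0,0],"spin": 0,"claw": 0.025}
    - {"travel": [0,0,0],"spin": 0,"claw": 0.025}

```text
t: 5.52
position: [0.5597, 0.1714, 0.0443]
eef_rot: [[-1.0, 0.0, 0.0], [0.0, 1.0, -0.0], [-0.0, -0.0, -1.0]]
contact_force: [0.4, 0.1, -0.7]
width: 0.41
```

servo_tool:
  targets:
    - {"travel": [0,0,0.002],"spin": 0,"claw": 0.025}
    - {"travel": [0,0,0.002],"spin": 0,"claw": 0.025}
    - {"travel": [0,0,0],"spin": 0,"claw": 0.025}
    - {"travel": [0,0,0],"spin": 0,"claw": 0.025}

```text
t: 5.85
position: [0.5596, 0.1718, 0.0407]
eef_rot: [[-1.0, -0.0, 0.001], [-0.0, 1.0, 0.0], [-0.001, 0.0, -1.0]]
contact_force: [-0.4, -0.7, -1.4]
width: 0.408
```

servo_tool:
  targets:
    - {"travel": [0,0,0.0015],"spin": 0,"claw": 0.025}
    - {"travel": [0,0,0.0015],"spin": 0,"claw": 0.025}
    - {"travel": [0,0,0.0008],"spin": 0,"claw": 0.025}
    - {"travel": [0,0,0],"spin": 0,"claw": 0.025}
    - {"travel": [0,0,0],"spin": 0,"claw": 0.025}

```text
t: 6.27
position: [0.5592, 0.1717, 0.0364]
eef_rot: [[-1.0, -0.0, -0.0], [-0.0, 1.0, -0.0], [0.0, -0.0, -1.0]]
contact_force: [-0.1, -0.0, -1.5]
width: 0.411
```

servo_tool:
  targets:
    - {"travel": [0,0,0.0005],"spin": 0,"claw": 0.025}
    - {"travel": [0,0,0.0005],"spin": 0,"claw": 0.025}
    - {"travel": [0,0,0],"spin": 0,"claw": 0.025}
    - {"travel": [0,0,0],"spin": 0,"claw": 0.025}

```text
t: 6.6
position: [0.5596, 0.1717, 0.036]
eef_rot: [[-1.0, -0.0, 0.0], [-0.0, 1.0, 0.0], [-0.0, 0.0, -1.0]]
contact_force: [-2.1, -0.7, 4.5]
width: 0.408
```

servo_tool:
  targets:
    - {"travel": [0,0,0],"spin": 0,"claw": 0.037}
    - {"travel": [0,0,0],"spin": 0,"claw": 0.045}
    - {"travel": [0,0,0],"spin": 0,"claw": 0.055}
    - {"travel": [0,0,0],"spin": 0,"claw": 0.07}
    - {"travel": [0,0,0],"spin": 0,"claw": 0.07}
    - {"travel": [0,0,-0.005],"spin": 0,"claw": 0.07}
    - {"travel": [0,0,-0.015],"spin": 0,"claw": 0.07}
    - {"travel": [0,0,-0.03],"spin": 0,"claw": 0.07}

```text
t: 7.27
position: [0.5562, 0.1711, 0.0824]
eef_rot: [[-1.0, -0.0, -0.008], [-0.0, 1.0, -0.001], [0.008, -0.001, -1.0]]
contact_force: [-0.6, 0.6, -0.3]
width: 0.824
```

servo_tool:
  targets:
    - {"travel": [0,0,-0.03],"spin": 0,"claw": 0.08}
    - {"travel": [-0.008,-0.023,-0.01],"spin": 0,"claw": 0.085}
    - {"travel": [-0.013,-0.037,0],"spin": 0,"claw": 0.085}
    - {"travel": [-0.013,-0.037,0],"spin": 0,"claw": 0.085}
    - {"travel": [-0.013,-0.037,0],"spin": 0,"claw": 0.085}
    - {"travel": [-0.013,-0.037,0],"spin": 0,"claw": 0.085}
    - {"travel": [-0.013,-0.037,0],"spin": 0,"claw": 0.085}
    - {"travel": [-0.013,-0.037,0],"spin": 0,"claw": 0.085}

```text
t: 7.93
position: [0.6459, -0.0752, 0.126]
eef_rot: [[-1.0, -0.0, 0.001], [-0.0, 1.0, -0.0], [-0.001, -0.0, -1.0]]
contact_force: [1.1, 0.1, 1.2]
width: 0.996
```

servo_tool:
  targets:
    - {"travel": [-0.013,-0.037,0],"spin": 0,"claw": 0.085}
    - {"travel": [-0.013,-0.035,0],"spin": 0,"claw": 0.085}
    - {"travel": [-0.007,-0.023,0],"spin": 0,"claw": 0.085}
    - {"travel": [0,0,0],"spin": 0,"claw": 0.085}
    - {"travel": [0,0,0],"spin": 0,"claw": 0.085}

```text
t: 8.35
position: [0.6784, -0.1699, 0.1254]
eef_rot: [[-1.0, 0.002, -0.0], [0.002, 1.0, 0.0], [0.0, 0.0, -1.0]]
contact_force: [0.3, 0.7, 0.2]
width: 0.994
```

Run:
```python
from h import *
p,P=cloud("top"); cv2.imwrite("pics/top1.png",cv2.resize(p[100:320,130:420,::-1],None,fx=2.5,fy=2.5))
def tube(x,y):
    r=np.hypot(P[...,0]-x,P[...,1]-y); m=(r<.035)&(P[...,2]>.057)&(P[...,2]<.075); q=P[m]; print(len(q),q.mean(0).round(4) if len(q) else '')
tube(.559,.1715); tube(.6785,-.168); tube(.453,.166); tube(.4505,.046)
s=observe(); print(s['position'],s['t'])
```

```text
185 [0.5595 0.1698 0.0664]
0 
186 [0.4527 0.1658 0.0627]
185 [0.4502 0.0455 0.0626]
[ 0.6781686  -0.16843752  0.1253277 ] 8.4
```

View pics/top1.png

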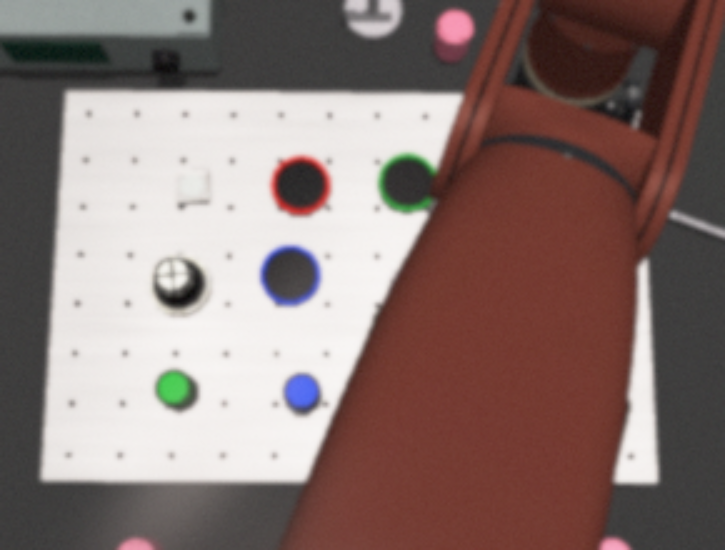

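The alignment tube stands upright in the white seat (crop 177,280; top at z 0.066). The red seat (301,185) is empty and clear.

Run:
```python
from h import *
for n in("top","scene"):
    p,P=cloud(n)
    for k,(x,y) in {"red":(.664,.055),"blue":(.5694,.0615)}.items():
        r=np.hypot(P[...,0]-x,P[...,1]-y); m=(r<.042)&(P[...,2]>.018)&(P[...,2]<.032); q=P[m]
        print(n,k,len(q),circ(q[:,:2],.029).round(4))
```

```text
top red 221 [0.6631 0.0516]
top blue 217 [0.5694 0.0605]
scene red 366 [0.6631 0.0532]
scene blue 3 [0.6266 0.0727]
```

servo_tool:
  targets:
    - {"travel": [0,0,0.01],"spin": 0,"claw": 0.085}
    - {"travel": [0,0,0.02],"spin": 0,"claw": 0.085}
    - {"travel": [0,0,0.022],"spin": 0,"claw": 0.085}
    - {"travel": [0,0,0.02],"spin": 0,"claw": 0.085}
    - {"travel": [0,0,0.013],"spin": 0,"claw": 0.085}
    - {"travel": [0,0,0.008],"spin": 0,"claw": 0.085}
    - {"travel": [0,0,0],"spin": 0,"claw": 0.085}
    - {"travel": [0,0,0],"spin": 0,"claw": 0.085}

```text
t: 9.17
position: [0.6785, -0.1679, 0.0325]
eef_rot: [[-1.0, -0.001, -0.0], [-0.001, 1.0, 0.0], [0.0, 0.0, -1.0]]
contact_force: [-0.1, 0.7, -0.1]
width: 0.993
```

servo_tool:
  targets:
    - {"travel": [0,0,0],"spin": 0,"claw": 0.06}
    - {"travel": [0,0,0],"spin": 0,"claw": 0.05}
    - {"travel": [0,0,0],"spin": 0,"claw": 0.04}
    - {"travel": [0,0,0],"spin": 0,"claw": 0.03}
    - {"travel": [0,0,0],"spin": 0,"claw": 0.025}
    - {"travel": [0,0,0],"spin": 0,"claw": 0.025}
    - {"travel": [0,0,0],"spin": 0,"claw": 0.025}
    - {"travel": [0,0,0],"spin": 0,"claw": 0.025}

```text
t: 9.83
position: [0.6792, -0.1687, 0.0337]
eef_rot: [[-1.0, -0.0, 0.002], [-0.0, 1.0, -0.001], [-0.002, -0.001, -1.0]]
contact_force: [-0.4, -0.8, 6.0]
width: 0.405
```

servo_tool:
  targets:
    - {"travel": [0,0,-0.005],"spin": 0,"claw": 0.025}
    - {"travel": [0,0,-0.012],"spin": 0,"claw": 0.025}
    - {"travel": [0,0,-0.02],"spin": 0,"claw": 0.025}
    - {"travel": [0,0,-0.02],"spin": 0,"claw": 0.025}
    - {"travel": [0,0,-0.015],"spin": 0,"claw": 0.025}
    - {"travel": [0,0,-0.008],"spin": 0,"claw": 0.025}
    - {"travel": [0,0.008,0],"spin": 0,"claw": 0.025}
    - {"travel": [0.001,0.018,0],"spin": 0,"claw": 0.025}

```text
t: 10.5
position: [0.6775, -0.1434, 0.1128]
eef_rot: [[-1.0, 0.002, 0.001], [0.002, 1.0, -0.001], [-0.001, -0.001, -1.0]]
contact_force: [-0.3, -0.2, -0.6]
width: 0.413
```

servo_tool:
  targets:
    - {"travel": [0.002,0.028,0],"spin": 0,"claw": 0.025}
    - {"travel": [0.003,0.035,0],"spin": 0,"claw": 0.025}
    - {"travel": [0.003,0.035,0],"spin": 0,"claw": 0.025}
    - {"travel": [0.003,0.035,0],"spin": 0,"claw": 0.025}
    - {"travel": [0.002,0.03,0],"spin": 0,"claw": 0.025}
    - {"travel": [0.002,0.02,0],"spin": 0,"claw": 0.025}
    - {"travel": [0,0.012,0],"spin": 0,"claw": 0.025}
    - {"travel": [0,0,0],"spin": 0,"claw": 0.025}

```text
t: 11.17
position: [0.6608, 0.0567, 0.1109]
eef_rot: [[-1.0, -0.004, -0.003], [-0.004, 1.0, 0.001], [0.003, 0.001, -1.0]]
contact_force: [-0.7, 0.6, -1.1]
width: 0.41
```

servo_tool:
  targets:
    - {"travel": [0,0,0],"spin": 0,"claw": 0.025}
    - {"travel": [0,0,0],"spin": 0,"claw": 0.025}

```text
t: 11.33
position: [0.6622, 0.0518, 0.1119]
eef_rot: [[-1.0, 0.0, -0.001], [0.0, 1.0, -0.001], [0.001, -0.001, -1.0]]
contact_force: [0.8, -0.4, -1.6]
width: 0.405
```

servo_tool:
  targets:
    - {"travel": [0,0.001,0.01],"spin": 0,"claw": 0.025}
    - {"travel": [0,0,0.015],"spin": 0,"claw": 0.025}
    - {"travel": [0,0,0.018],"spin": 0,"claw": 0.025}
    - {"travel": [0,0,0.014],"spin": 0,"claw": 0.025}
    - {"travel": [0,0,0.009],"spin": 0,"claw": 0.025}
    - {"travel": [0,0,0.004],"spin": 0,"claw": 0.025}
    - {"travel": [0,0,0],"spin": 0,"claw": 0.025}
    - {"travel": [0,0,0],"spin": 0,"claw": 0.025}

```text
t: 12.0
position: [0.6626, 0.0535, 0.0425]
eef_rot: [[-1.0, 0.0, 0.0], [0.0, 1.0, 0.0], [-0.0, 0.0, -1.0]]
contact_force: [0.4, -0.1, -0.6]
width: 0.408
```

servo_tool:
  targets:
    - {"travel": [0,0,0.0015],"spin": 0,"claw": 0.025}
    - {"travel": [0,0,0.0015],"spin": 0,"claw": 0.025}
    - {"travel": [0,0,0.001],"spin": 0,"claw": 0.025}
    - {"travel": [0,0,0],"spin": 0,"claw": 0.025}
    - {"travel": [0,0,0],"spin": 0,"claw": 0.025}

```text
t: 12.42
position: [0.6625, 0.0538, 0.0387]
eef_rot: [[-1.0, -0.0, 0.0], [-0.0, 1.0, -0.0], [-0.0, -0.0, -1.0]]
contact_force: [0.6, -0.7, -1.6]
width: 0.408
```

servo_tool:
  targets:
    - {"travel": [0,0,0.001],"spin": 0,"claw": 0.025}
    - {"travel": [0,0,0.001],"spin": 0,"claw": 0.025}
    - {"travel": [0,0,0],"spin": 0,"claw": 0.025}
    - {"travel": [0,0,0],"spin": 0,"claw": 0.025}

```text
t: 12.75
position: [0.6628, 0.0538, 0.0377]
eef_rot: [[-1.0, -0.0, 0.001], [-0.0, 1.0, -0.0], [-0.001, -0.0, -1.0]]
contact_force: [-2.5, 0.5, 5.3]
width: 0.404
```

servo_tool:
  targets:
    - {"travel": [0,0,0.0005],"spin": 0,"claw": 0.025}
    - {"travel": [0,0,0],"spin": 0,"claw": 0.025}
    - {"travel": [0,0,0],"spin": 0,"claw": 0.025}

```text
t: 13.0
position: [0.6628, 0.0537, 0.0377]
eef_rot: [[-1.0, -0.0, 0.001], [-0.0, 1.0, -0.0], [-0.001, -0.0, -1.0]]
contact_force: [-5.1, -0.3, 8.8]
width: 0.407
```

servo_tool:
  targets:
    - {"travel": [0,0,-0.0005],"spin": 0,"claw": 0.037}
    - {"travel": [0,0,0],"spin": 0,"claw": 0.045}
    - {"travel": [0,0,0],"spin": 0,"claw": 0.055}
    - {"travel": [0,0,0],"spin": 0,"claw": 0.07}
    - {"travel": [0,0,0],"spin": 0,"claw": 0.07}
    - {"travel": [0,0,-0.005],"spin": 0,"claw": 0.07}
    - {"travel": [0,0,-0.015],"spin": 0,"claw": 0.07}
    - {"travel": [0,0,-0.03],"spin": 0,"claw": 0.07}

```text
t: 13.67
position: [0.6593, 0.0538, 0.0835]
eef_rot: [[-1.0, -0.0, -0.008], [-0.0, 1.0, 0.0], [0.008, 0.0, -1.0]]
contact_force: [-0.0, 0.7, -0.3]
width: 0.818
```

servo_tool:
  targets:
    - {"travel": [0,0,-0.03],"spin": 0,"claw": 0.08}
    - {"travel": [0.018,0.01,-0.01],"spin": 0,"claw": 0.085}
    - {"travel": [0.032,0.017,0],"spin": 0,"claw": 0.085}
    - {"travel": [0.035,0.018,0],"spin": 0,"claw": 0.085}
    - {"travel": [0.035,0.018,0],"spin": 0,"claw": 0.085}
    - {"travel": [0.035,0.018,0],"spin": 0,"claw": 0.085}
    - {"travel": [0.032,0.018,0],"spin": 0,"claw": 0.085}
    - {"travel": [0.018,0.01,0],"spin": 0,"claw": 0.085}

```text
t: 14.33
position: [0.4544, 0.1641, 0.1274]
eef_rot: [[-1.0, -0.001, -0.0], [-0.001, 1.0, 0.001], [0.0, 0.001, -1.0]]
contact_force: [0.2, 0.3, 0.2]
width: 0.999
```

servo_tool:
  targets:
    - {"travel": [0.005,0.003,0],"spin": 0,"claw": 0.085}
    - {"travel": [0,0,0],"spin": 0,"claw": 0.085}
    - {"travel": [0,0,0],"spin": 0,"claw": 0.085}
    - {"travel": [0,0,0],"spin": 0,"claw": 0.085}

```text
t: 14.67
position: [0.454, 0.1652, 0.1274]
eef_rot: [[-1.0, 0.001, 0.002], [0.001, 1.0, 0.0], [-0.002, 0.0, -1.0]]
contact_force: [0.3, -1.0, 0.7]
width: 0.992
```

Run:
```python
from h import *
for n in("top","scene"):
    p,P=cloud(n)
    cv2.imwrite(f"pics/{n}2.png",p[:,:,::-1])
    for x,y in((.559,.1715),(.6628,.0535),(.453,.166),(.4505,.046)):
        r=np.hypot(P[...,0]-x,P[...,1]-y); m=(r<.035)&(P[...,2]>.057)&(P[...,2]<.075); q=P[m]; print(n,len(q),q.mean(0).round(4) if len(q) else '')
s=observe(); print(s['position'],s['t'])
```

```text
top 127 [0.5608 0.1652 0.0666]
top 178 [0.6617 0.0523 0.0661]
top 22 [0.4465 0.1549 0.0623]
top 186 [0.4501 0.0455 0.0626]
scene 225 [0.561  0.1693 0.0662]
scene 280 [0.6629 0.0521 0.0663]
scene 190 [0.4534 0.1665 0.0629]
scene 207 [0.4512 0.0462 0.063 ]
[0.45364374 0.16505901 0.1268162 ] 14.7667
```

View pics/scene2.png

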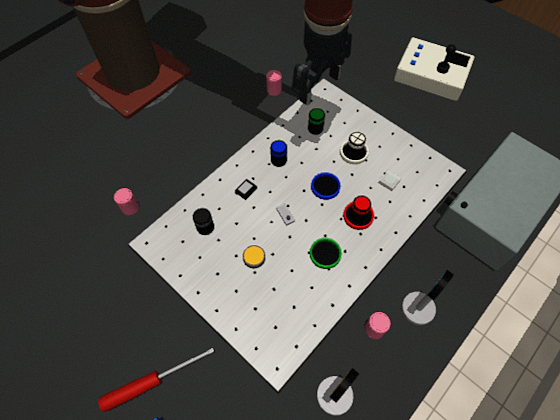

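The red tube is upright in the red seat (361,207), the alignment tube in the white seat (356,142), and the gripper is above the green tube (316,117).

servo_tool:
  targets:
    - {"travel": [0.0005,0.001,0.01],"spin": 0,"claw": 0.085}
    - {"travel": [0,0,0.02],"spin": 0,"claw": 0.085}
    - {"travel": [0,0,0.022],"spin": 0,"claw": 0.085}
    - {"travel": [0,0,0.02],"spin": 0,"claw": 0.085}
    - {"travel": [0,0,0.014],"spin": 0,"claw": 0.085}
    - {"travel": [0,0,0.008],"spin": 0,"claw": 0.085}
    - {"travel": [0,0,0],"spin": 0,"claw": 0.085}
    - {"travel": [0,0,0],"spin": 0,"claw": 0.085}

```text
t: 15.43
position: [0.4518, 0.1664, 0.032]
eef_rot: [[-1.0, 0.0, -0.001], [0.0, 1.0, -0.0], [0.001, -0.0, -1.0]]
contact_force: [0.8, 0.7, -0.1]
width: 0.997
```

servo_tool:
  targets:
    - {"travel": [0,0,0],"spin": 0,"claw": 0.06}
    - {"travel": [0,0,0],"spin": 0,"claw": 0.05}
    - {"travel": [0,0,0],"spin": 0,"claw": 0.04}
    - {"travel": [0,0,0],"spin": 0,"claw": 0.03}
    - {"travel": [0,0,0],"spin": 0,"claw": 0.025}
    - {"travel": [0,0,0],"spin": 0,"claw": 0.025}
    - {"travel": [0,0,0],"spin": 0,"claw": 0.025}
    - {"travel": [0,0,0],"spin": 0,"claw": 0.025}

```text
t: 16.1
position: [0.4527, 0.1669, 0.0335]
eef_rot: [[-1.0, -0.0, 0.002], [-0.0, 1.0, 0.0], [-0.002, 0.0, -1.0]]
contact_force: [-1.0, 0.8, 7.1]
width: 0.406
```

servo_tool:
  targets:
    - {"travel": [0,0,-0.005],"spin": 0,"claw": 0.025}
    - {"travel": [0,0,-0.012],"spin": 0,"claw": 0.025}
    - {"travel": [0,0,-0.02],"spin": 0,"claw": 0.025}
    - {"travel": [0,0,-0.02],"spin": 0,"claw": 0.025}
    - {"travel": [0,0,-0.015],"spin": 0,"claw": 0.025}
    - {"travel": [0,0,-0.008],"spin": 0,"claw": 0.025}
    - {"travel": [-0.006,-0.0065,0],"spin": 0,"claw": 0.025}
    - {"travel": [-0.014,-0.015,0],"spin": 0,"claw": 0.025}

```text
t: 16.77
position: [0.471, 0.1458, 0.1122]
eef_rot: [[-1.0, -0.002, -0.001], [-0.002, 1.0, 0.001], [0.001, 0.001, -1.0]]
contact_force: [0.1, 0.4, -2.0]
width: 0.41
```

servo_tool:
  targets:
    - {"travel": [-0.021,-0.022,0],"spin": 0,"claw": 0.025}
    - {"travel": [-0.026,-0.027,0],"spin": 0,"claw": 0.025}
    - {"travel": [-0.026,-0.027,0],"spin": 0,"claw": 0.025}
    - {"travel": [-0.026,-0.027,0],"spin": 0,"claw": 0.025}
    - {"travel": [-0.026,-0.027,0],"spin": 0,"claw": 0.025}
    - {"travel": [-0.026,-0.027,0],"spin": 0,"claw": 0.025}
    - {"travel": [-0.022,-0.023,0],"spin": 0,"claw": 0.025}
    - {"travel": [-0.014,-0.015,0],"spin": 0,"claw": 0.025}

```text
t: 17.43
position: [0.66, -0.0534, 0.1104]
eef_rot: [[-1.0, 0.002, -0.001], [0.002, 1.0, -0.001], [0.001, -0.001, -1.0]]
contact_force: [0.6, 0.7, -1.1]
width: 0.41
```

servo_tool:
  targets:
    - {"travel": [-0.007,-0.007,0],"spin": 0,"claw": 0.025}
    - {"travel": [0,0,0],"spin": 0,"claw": 0.025}
    - {"travel": [0,0,0],"spin": 0,"claw": 0.025}
    - {"travel": [0,0,0],"spin": 0,"claw": 0.025}

```text
t: 17.77
position: [0.6646, -0.0556, 0.1114]
eef_rot: [[-1.0, -0.001, -0.002], [-0.001, 1.0, 0.001], [0.002, 0.001, -1.0]]
contact_force: [0.1, 0.2, -1.5]
width: 0.412
```

servo_tool:
  targets:
    - {"travel": [-0.001,-0.001,0.01],"spin": 0,"claw": 0.025}
    - {"travel": [0,0,0.015],"spin": 0,"claw": 0.025}
    - {"travel": [0,0,0.018],"spin": 0,"claw": 0.025}
    - {"travel": [0,0,0.014],"spin": 0,"claw": 0.025}
    - {"travel": [0,0,0.008],"spin": 0,"claw": 0.025}
    - {"travel": [0,0,0.004],"spin": 0,"claw": 0.025}
    - {"travel": [0,0,0],"spin": 0,"claw": 0.025}
    - {"travel": [0,0,0],"spin": 0,"claw": 0.025}

```text
t: 18.43
position: [0.6671, -0.0577, 0.0436]
eef_rot: [[-1.0, -0.0, 0.0], [-0.0, 1.0, -0.0], [-0.0, -0.0, -1.0]]
contact_force: [-0.7, -0.0, -1.0]
width: 0.413
```

servo_tool:
  targets:
    - {"travel": [0,0,0.0015],"spin": 0,"claw": 0.025}
    - {"travel": [0,0,0.0015],"spin": 0,"claw": 0.025}
    - {"travel": [0,0,0.001],"spin": 0,"claw": 0.025}
    - {"travel": [0,0,0],"spin": 0,"claw": 0.025}
    - {"travel": [0,0,0],"spin": 0,"claw": 0.025}

```text
t: 18.85
position: [0.667, -0.0578, 0.0397]
eef_rot: [[-1.0, -0.0, 0.0], [-0.0, 1.0, -0.0], [-0.0, -0.0, -1.0]]
contact_force: [0.7, -0.8, -0.7]
width: 0.407
```

servo_tool:
  targets:
    - {"travel": [0,0,0.0008],"spin": 0,"claw": 0.025}
    - {"travel": [0,0,0.0007],"spin": 0,"claw": 0.025}
    - {"travel": [0,0,0],"spin": 0,"claw": 0.025}
    - {"travel": [0,0,0],"spin": 0,"claw": 0.025}

```text
t: 19.18
position: [0.6669, -0.0577, 0.0379]
eef_rot: [[-1.0, -0.0, -0.0], [-0.0, 1.0, 0.0], [0.0, 0.0, -1.0]]
contact_force: [0.6, -0.6, -0.4]
width: 0.407
```

servo_tool:
  targets:
    - {"travel": [0,0,0.0005],"spin": 0,"claw": 0.025}
    - {"travel": [0,0,0.0005],"spin": 0,"claw": 0.025}
    - {"travel": [0,0,0],"spin": 0,"claw": 0.025}
    - {"travel": [0,0,0],"spin": 0,"claw": 0.025}

```text
t: 19.52
position: [0.6671, -0.0578, 0.0376]
eef_rot: [[-1.0, -0.0, 0.0], [-0.0, 1.0, -0.0], [-0.0, -0.0, -1.0]]
contact_force: [-3.1, -0.5, 4.0]
width: 0.411
```

servo_tool:
  targets:
    - {"travel": [0,0,0],"spin": 0,"claw": 0.037}
    - {"travel": [0,0,0],"spin": 0,"claw": 0.045}
    - {"travel": [0,0,0],"spin": 0,"claw": 0.055}
    - {"travel": [0,0,0],"spin": 0,"claw": 0.07}
    - {"travel": [0,0,0],"spin": 0,"claw": 0.07}
    - {"travel": [0,0,-0.005],"spin": 0,"claw": 0.07}
    - {"travel": [0,0,-0.015],"spin": 0,"claw": 0.07}
    - {"travel": [0,0,-0.03],"spin": 0,"claw": 0.07}

```text
t: 20.18
position: [0.6639, -0.0572, 0.084]
eef_rot: [[-1.0, -0.0, -0.007], [-0.0, 1.0, 0.002], [0.007, 0.002, -1.0]]
contact_force: [-0.2, 0.2, 0.4]
width: 0.82
```

servo_tool:
  targets:
    - {"travel": [0,0,-0.03],"spin": 0,"claw": 0.08}
    - {"travel": [0.018,0.009,-0.01],"spin": 0,"claw": 0.085}
    - {"travel": [0.032,0.015,0],"spin": 0,"claw": 0.085}
    - {"travel": [0.036,0.017,0],"spin": 0,"claw": 0.085}
    - {"travel": [0.036,0.017,0],"spin": 0,"claw": 0.085}
    - {"travel": [0.036,0.017,0],"spin": 0,"claw": 0.085}
    - {"travel": [0.032,0.016,0],"spin": 0,"claw": 0.085}
    - {"travel": [0.018,0.009,0],"spin": 0,"claw": 0.085}

```text
t: 20.85
position: [0.4559, 0.0436, 0.1277]
eef_rot: [[-1.0, -0.001, -0.001], [-0.001, 1.0, 0.0], [0.001, 0.0, -1.0]]
contact_force: [0.1, -0.2, -0.9]
width: 0.995
```

servo_tool:
  targets:
    - {"travel": [0.0085,0.004,0],"spin": 0,"claw": 0.085}
    - {"travel": [0,0,0],"spin": 0,"claw": 0.085}
    - {"travel": [0,0,0],"spin": 0,"claw": 0.085}
    - {"travel": [0,0,0],"spin": 0,"claw": 0.085}

```text
t: 21.18
position: [0.4522, 0.0456, 0.1281]
eef_rot: [[-1.0, 0.0, 0.002], [0.0, 1.0, -0.0], [-0.002, -0.0, -1.0]]
contact_force: [-0.0, -0.3, -0.0]
width: 0.997
```

Run:
```python
from h import *
for n in("scene",):
    p,P=cloud(n)
    cv2.imwrite(f"pics/{n}3.png",p[:,:,::-1])
    for x,y in((.559,.1715),(.6628,.0535),(.6667,-.0575),(.4505,.046)):
        r=np.hypot(P[...,0]-x,P[...,1]-y); m=(r<.035)&(P[...,2]>.057)&(P[...,2]<.075); q=P[m]; print(n,len(q),q.mean(0).round(4) if len(q) else '')
s=observe(); print(s['position'],s['t'])
```

```text
scene 227 [0.5611 0.1691 0.0662]
scene 277 [0.6631 0.0523 0.0663]
scene 309 [ 0.6676 -0.0589  0.0664]
scene 213 [0.4512 0.046  0.0629]
[0.45200057 0.04554038 0.1277534 ] 21.2333
```

View pics/scene3.png

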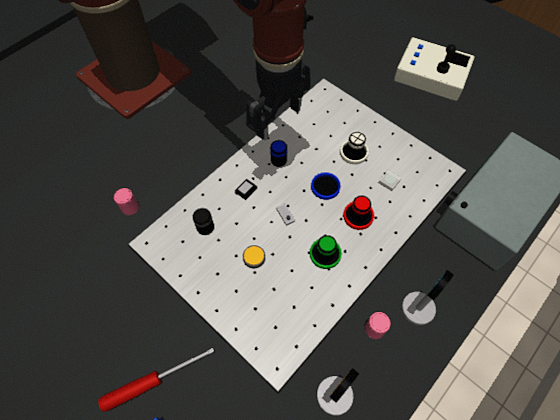

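The green tube stands in the green seat (326,247). The gripper is above the blue tube (279,151).

servo_tool:
  targets:
    - {"travel": [0.001,0.0005,0.01],"spin": 0,"claw": 0.085}
    - {"travel": [0,0,0.02],"spin": 0,"claw": 0.085}
    - {"travel": [0,0,0.022],"spin": 0,"claw": 0.085}
    - {"travel": [0,0,0.02],"spin": 0,"claw": 0.085}
    - {"travel": [0,0,0.015],"spin": 0,"claw": 0.085}
    - {"travel": [0,0,0.008],"spin": 0,"claw": 0.085}
    - {"travel": [0,0,0],"spin": 0,"claw": 0.085}
    - {"travel": [0,0,0],"spin": 0,"claw": 0.085}

```text
t: 21.9
position: [0.4493, 0.0465, 0.0315]
eef_rot: [[-1.0, 0.0, -0.001], [0.0, 1.0, 0.0], [0.001, 0.0, -1.0]]
contact_force: [0.1, 0.7, 1.0]
width: 0.993
```

servo_tool:
  targets:
    - {"travel": [0,0,0],"spin": 0,"claw": 0.06}
    - {"travel": [0,0,0],"spin": 0,"claw": 0.05}
    - {"travel": [0,0,0],"spin": 0,"claw": 0.04}
    - {"travel": [0,0,0],"spin": 0,"claw": 0.03}
    - {"travel": [0,0,0],"spin": 0,"claw": 0.025}
    - {"travel": [0,0,0],"spin": 0,"claw": 0.025}
    - {"travel": [0,0,0],"spin": 0,"claw": 0.025}
    - {"travel": [0,0,0],"spin": 0,"claw": 0.025}

```text
t: 22.57
position: [0.4502, 0.0466, 0.0329]
eef_rot: [[-1.0, -0.0, 0.002], [-0.0, 1.0, -0.0], [-0.002, -0.0, -1.0]]
contact_force: [-0.8, -0.9, 6.2]
width: 0.412
```

servo_tool:
  targets:
    - {"travel": [0,0,-0.005],"spin": 0,"claw": 0.025}
    - {"travel": [0,0,-0.012],"spin": 0,"claw": 0.025}
    - {"travel": [0,0,-0.02],"spin": 0,"claw": 0.025}
    - {"travel": [0,0,-0.02],"spin": 0,"claw": 0.025}
    - {"travel": [0,0,-0.015],"spin": 0,"claw": 0.025}
    - {"travel": [0,0,-0.008],"spin": 0,"claw": 0.025}
    - {"travel": [-0.007,0.001,0],"spin": 0,"claw": 0.025}
    - {"travel": [-0.015,0.002,0],"spin": 0,"claw": 0.025}

```text
t: 23.23
position: [0.4708, 0.0498, 0.1117]
eef_rot: [[-1.0, -0.0, -0.001], [-0.0, 1.0, -0.0], [0.001, -0.0, -1.0]]
contact_force: [-0.4, -0.3, -1.4]
width: 0.41
```

servo_tool:
  targets:
    - {"travel": [-0.025,0.003,0],"spin": 0,"claw": 0.025}
    - {"travel": [-0.028,0.003,0],"spin": 0,"claw": 0.025}
    - {"travel": [-0.022,0.003,0],"spin": 0,"claw": 0.025}
    - {"travel": [-0.015,0.002,0],"spin": 0,"claw": 0.025}
    - {"travel": [-0.007,0.0007,0],"spin": 0,"claw": 0.025}
    - {"travel": [0,0,0],"spin": 0,"claw": 0.025}
    - {"travel": [0,0,0],"spin": 0,"claw": 0.025}
    - {"travel": [0,0,0],"spin": 0,"claw": 0.025}

```text
t: 23.9
position: [0.567, 0.0614, 0.1111]
eef_rot: [[-1.0, -0.0, -0.002], [-0.0, 1.0, 0.0], [0.002, 0.0, -1.0]]
contact_force: [-0.5, -0.9, -0.6]
width: 0.408
```

servo_tool:
  targets:
    - {"travel": [0,0,0.01],"spin": 0,"claw": 0.025}
    - {"travel": [0,0,0.015],"spin": 0,"claw": 0.025}
    - {"travel": [0,0,0.018],"spin": 0,"claw": 0.025}
    - {"travel": [0,0,0.014],"spin": 0,"claw": 0.025}
    - {"travel": [0,0,0.008],"spin": 0,"claw": 0.025}
    - {"travel": [0,0,0.004],"spin": 0,"claw": 0.025}
    - {"travel": [0,0,0],"spin": 0,"claw": 0.025}
    - {"travel": [0,0,0],"spin": 0,"claw": 0.025}

```text
t: 24.57
position: [0.5686, 0.0614, 0.0434]
eef_rot: [[-1.0, -0.0, 0.001], [-0.0, 1.0, -0.0], [-0.001, -0.0, -1.0]]
contact_force: [0.3, 0.5, -0.4]
width: 0.407
```

servo_tool:
  targets:
    - {"travel": [0,0,0.0015],"spin": 0,"claw": 0.025}
    - {"travel": [0,0,0.0015],"spin": 0,"claw": 0.025}
    - {"travel": [0,0,0.001],"spin": 0,"claw": 0.025}
    - {"travel": [0,0,0],"spin": 0,"claw": 0.025}
    - {"travel": [0,0,0],"spin": 0,"claw": 0.025}

```text
t: 24.98
position: [0.5685, 0.0614, 0.0392]
eef_rot: [[-1.0, -0.0, 0.0], [-0.0, 1.0, -0.0], [-0.0, -0.0, -1.0]]
contact_force: [0.0, 0.7, -0.1]
width: 0.408
```

servo_tool:
  targets:
    - {"travel": [0,0,0.0008],"spin": 0,"claw": 0.025}
    - {"travel": [0,0,0.0007],"spin": 0,"claw": 0.025}
    - {"travel": [0,0,0],"spin": 0,"claw": 0.025}
    - {"travel": [0,0,0],"spin": 0,"claw": 0.025}

```text
t: 25.32
position: [0.5683, 0.0614, 0.0374]
eef_rot: [[-1.0, -0.0, -0.0], [-0.0, 1.0, -0.0], [0.0, -0.0, -1.0]]
contact_force: [0.2, -0.1, -1.3]
width: 0.408
```

servo_tool:
  targets:
    - {"travel": [0,0,0.0005],"spin": 0,"claw": 0.025}
    - {"travel": [0,0,0.0005],"spin": 0,"claw": 0.025}
    - {"travel": [0,0,0],"spin": 0,"claw": 0.025}
    - {"travel": [0,0,0],"spin": 0,"claw": 0.025}

```text
t: 25.65
position: [0.5685, 0.0614, 0.037]
eef_rot: [[-1.0, -0.0, 0.0], [-0.0, 1.0, -0.0], [-0.0, -0.0, -1.0]]
contact_force: [-2.6, 0.2, 5.3]
width: 0.412
```

servo_tool:
  targets:
    - {"travel": [0,0,0],"spin": 0,"claw": 0.037}
    - {"travel": [0,0,0],"spin": 0,"claw": 0.045}
    - {"travel": [0,0,0],"spin": 0,"claw": 0.055}
    - {"travel": [0,0,0],"spin": 0,"claw": 0.07}
    - {"travel": [0,0,0],"spin": 0,"claw": 0.07}
    - {"travel": [0,0,-0.005],"spin": 0,"claw": 0.07}
    - {"travel": [0,0,-0.015],"spin": 0,"claw": 0.07}
    - {"travel": [0,0,-0.03],"spin": 0,"claw": 0.07}

```text
t: 26.32
position: [0.5652, 0.0615, 0.0834]
eef_rot: [[-1.0, -0.0, -0.008], [-0.0, 1.0, 0.0], [0.008, 0.0, -1.0]]
contact_force: [-0.5, -0.6, -0.4]
width: 0.821
```

servo_tool:
  targets:
    - {"travel": [0,0,-0.03],"spin": 0,"claw": 0.07}
    - {"travel": [0.015,0,-0.03],"spin": 0,"claw": 0.07}
    - {"travel": [0.025,0,-0.03],"spin": 0,"claw": 0.07}
    - {"travel": [0.025,0,-0.03],"spin": 0,"claw": 0.07}
    - {"travel": [0.025,0,-0.02],"spin": 0,"claw": 0.07}
    - {"travel": [0.025,0,0],"spin": 0,"claw": 0.07}
    - {"travel": [0.01,0,0],"spin": 0,"claw": 0.07}
    - {"travel": [0,0,0],"spin": 0,"claw": 0.07}

```text
t: 26.98
position: [0.442, 0.0616, 0.2275]
eef_rot: [[-1.0, -0.001, 0.002], [-0.001, 1.0, -0.0], [-0.002, -0.0, -1.0]]
contact_force: [0.5, -0.0, 0.6]
width: 0.821
```

servo_tool:
  targets:
    - {"travel": [0,0,0],"spin": 0,"claw": 0.07}
    - {"travel": [0,0,0],"spin": 0,"claw": 0.07}
    - {"travel": [0,0,0],"spin": 0,"claw": 0.07}

```text
t: 27.23
position: [0.444, 0.0613, 0.2264]
eef_rot: [[-1.0, -0.0, -0.0], [-0.0, 1.0, 0.0], [0.0, 0.0, -1.0]]
contact_force: [0.8, -0.1, -0.8]
width: 0.82
```

Run:
```python
from h import *
p,P=cloud("scene")
cv2.imwrite("pics/scene4.png",p[:,:,::-1])
for x,y in((.559,.1715),(.6628,.0535),(.6667,-.0575),(.569,.0614),(.452,-.173)):
    r=np.hypot(P[...,0]-x,P[...,1]-y); m=(r<.035)&(P[...,2]>.057)&(P[...,2]<.075); q=P[m]; print(len(q),q.mean(0).round(4) if len(q) else '')
s=observe(); print(s['position'],s['t'],s['contact_force'])
```

```text
227 [0.561  0.1694 0.0662]
280 [0.6631 0.0522 0.0662]
308 [ 0.6676 -0.0592  0.0665]
249 [0.5692 0.0598 0.0664]
265 [ 0.4527 -0.173   0.063 ]
[0.44389882 0.06128023 0.22621971] 27.2833 [ 0.03922379 -0.22693949  0.07201766]
```

View pics/scene4.png

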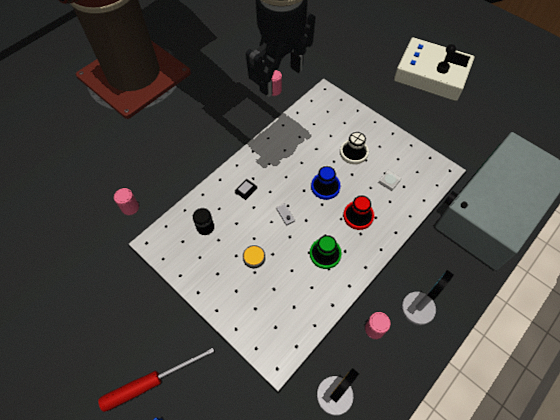

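All four tubes stand in their seats: white (356,140), red (361,208), green (326,247) and blue (326,178). The mirror (254,256) and the capped tube (203,221) have not moved, and the gripper is clear.

```bash
python3 -c "from plant import *; print(close_job())"
```

```text
the job is handed in; nothing more can be done
None
```

The job is done and handed in after about 27 s of robot time. I parked the alignment tube in the white seat, then loaded the red, green and blue filter tubes in that order. Each tube was lowered to light contact (about 4–9 N at the wrist) and released before the next.

The last picture and depth readings show:
- **Tubes:** all four are upright with their tops at z ≈ 0.066 m, which matches standing on the seat floors. They are within about 3 mm of the seat centres.
- **Left alone:** the capped tube has not moved from its first measured position. The mirror and the pink look-alikes look untouched in the picture.
- **Gripper:** it is open and clear of everything, with no contact force.

No check failed or disagreed. On the first approach the arm briefly swung about 5 mm as it stopped, so I let it settle before closing the gripper.

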